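Third hand for screwing a cup holder to the tilt-out snack unit

TASK

I am about to screw the chrome cup holder to the side of the white tilt-out unit from the inside and need a third hand: lay the loose wooden spacer squarely on the one that already lies against the unit's side panel, edges flush all round, and let go of it; then stand the cup holder centred on that pile with its back plate flat against the side panel. Press it against the panel with a steady push of about 10 newtons, never a hard shove, and finish while still holding it there: keep hold and keep pushing, do not let go. The lower spacer and everything else stay where they are.

Things in the scene. Friction and masses are not known exactly. Their poses are not given: they have to be found in the camera images.
- shelf: Fixed narrow teak shelf board, 180 (x) x 520 (y) mm, top 40 mm above the worktop. A white tilt-out snack unit, 115 mm tall, stands on it from y = -260 to -20 mm; y = -20 to 260 mm is free board. Origin: centre of the board at worktop height; at yaw 0 x points away from the robot. The unit's tilt-out front (+x side) stands ajar with red snack cups inside and plays no part.
- side_panel: The unit's thin white side panel, facing the free board: 176 (x) x 5 (y) x 115 (z) mm, clipped on rubber buffers. Origin: middle of the lower edge of its outer face, at board top height; y points out of that face over the free board, x along the face, z up. Pressed along -y it yields like a spring, 3 N per mm, up to 9 mm.
- spacer_low: Pale beech spacer, a flat block 60 (x) x 120 (y) x 18 (z) mm, 95 g, lying loose on the shelf board with one short edge 1 mm from the side panel, long side square to the panel. It marks where the cup holder is to go. Origin: centre of its underside; axes parallel to the shelf's.
- spacer_top: The loose spacer, just like the other, 60 (x) x 120 (y) x 18 (z) mm, about 95 g, lying flat on the worktop. Origin: centre of its underside.
- cup_holder: Chrome cup holder, about 0.3 kg, 130 mm deep, standing upright: flat back plate 60 (x) x 5 (y) x 76 (z) mm, an arm, and a wire ring of 78 mm diameter over a round seat, both centred at y = 91 mm; flat foot. Origin: middle of the lower edge of the plate's rear face; y points from the plate to the ring, z up. Mounted, its y points the same way as the side panel's y.
- holder_arm (a point): Middle of the cup holder's straight arm, which joins plate and ring: 16 mm wide (x), 50 mm long (y), 22 mm tall (z). The point lies 30 mm in front of the plate's rear face and 61 mm above the foot. A good grip from above, fingers closing along the holder's x; axes as the holder's.
- tumbler: Bystander: votive-shaped glass tumbler, 68 mm across, 75 mm tall, on top of the unit. Origin: centre of its underside.
- pinch_bowl: Bystander: pale green silicone pinch bowl, 84 mm across, 30 mm tall, on top of the unit. Origin: centre of its underside.
- snack_cup_a: Bystander: closed snack cup, 67 mm across, 58 mm tall, on the free end of the shelf board. Origin: centre of its underside.
- snack_cup_b: Bystander: closed snack cup of the same kind on the worktop. Origin: centre of its underside.
- wood_strip: Bystander: thin beech strip 140 (x) x 26 (y) x 10 (z) mm on the free end of the shelf board; not a spacer. Origin: centre of its underside.
- screwdriver: Bystander: screwdriver 200 mm long lying on the worktop along its x. Origin: under its middle.
- screw_dish: Bystander: small white dish of screws, 72 mm across, 18 mm tall, on the worktop. Origin: centre of its underside.
Mind the look-alikes: they are no part of the job. What is shaped like the spacer_top but blue, pink or yellow is not meant.

How it is judged:
By the outcome, as a careful person would: the job done as asked, in the order asked, and still so for the second after the job is handed in, while the arm keeps its last pose, push and grip.
It also fails if it takes over 54 s, if anything falls off the work surface, if the arm or the gripper's body presses on something with over 40 N, if the wrist force passes 120 N, or if a joint passes its speed limit or range.

ROBOT

A 6-joint arm with a two-finger parallel gripper is mounted at the origin on the work surface. World frame = base frame: x ahead of the robot, y to its left, z up, the work surface at z = 0. Lengths are in m, angles in rad, forces in N, time in s.
With the tool pointing down it reaches from about 0.3 to 0.75 m from the base axis. Payload 8.5 kg.
Tool frame: the origin (TCP) lies midway between the tips of the shut fingers; the grasp point (between the pads) lies 19 mm behind it; z points along the fingers, y is the line along which they close (so a half turn about z gives the same grasp; the last joint's range is limited). The gripper opens to 85 mm and grips with 20 to 120 N. Pads are 22 mm wide; open, the fingers measure 114 mm over their backs; the gripper's body (76 mm by 85 mm) begins 54 mm behind the grasp point. The pads swing forward as they close: fully open they stand 13 mm farther back than shut.
Start: joints at [-1.429, 0.381, 1.297, -0, 1.464, -0.215], TCP at [0.192, -0.515, 0.231] pointing down, gripper open.
Joint ranges: [-3.11, 3.11], [-0.89, 2.33], [0.22, 2.48], [-1.42, 4.56], [0.17, 2.85], [-2.88, 2.88]. Speed limits (rad/s): [2.39, 2.39, 3.14, 3.14, 3.14, 3.14].

INTERFACE

Orientations are given as a unit quaternion [x, y, z, w].
In Python, from workcell import env gives the robot as it stands.
- The arm moves only by the tool jog_arm, never from a script. Its argument "deltas" is a list that holds one entry, the list of rows, each a list of 7 numbers: the shift along the world's x, y, z in cm, then the turn, a rotation vector about the world's x, y, z in degrees, then the finger opening in cm, from 0 to 8.54. In form: [[[x, y, z, ax, ay, az, gripper], ...]]. A call has 1 to 8 rows; each row is the pose to reach, as a shift and turn from the pose commanded when the call began; what a row does not reach only later rows make up. A row lasts 1/12 s, in which the tool goes at most 41.7 mm and 7.16 degrees, less where a joint would pass 70% of its speed; a pose out of reach is approached as far as the arm can. A call with a gripper value outside its range is refused whole. The fingers move at their own pace and stop on an object; "newtons" is the grip in N (left out, the last holds). Time passes only in rows, so rows that repeat a pose let the fingers close. It gives the time, the measured TCP pose, the force, the opening and the grip force at its end, in the units of the state.
- env.state(): the state, without advancing time (a new reading comes with each control period).
- env.camera(name): name is "scene" or "side" or "wrist"; returns a dict with "frame" (384x512x3 uint8, red, green, blue), "z_map" (384x512 float32, m along the optical axis (not along the pixel's ray), 0 where there is no reading), "K" (3x3 intrinsics, pixels), "k1" (the pictures are not rectified: a ray, as slopes to the right and down, at radius r is drawn at 1 + k1 r^2 times it, then the intrinsics apply), "cam_to_world" (4x4, takes a point from camera to world coordinates); the wrist camera has in their place "tool_from_camera" (4x4, takes a point from camera to tool coordinates, whose origin is the TCP and whose axes are the flange's). Camera axes: x right, y down, z forward; pixel columns grow to the right and rows downward; lengths in m; the calibration is good to about 2 mm. A picture is of the moment at which its call begins: read the wrist's pose just before it.
- env.hand_in(): hands the job in; it is judged then, once.
The state is a dict: "time_s": time; "qpos": joint angles; "dq": joint speeds; "joint_torque": joint torques, N m; "tcp_pos": TCP position; "tcp_rot": TCP orientation; "wrist_force": force on the tool from outside, world axes, zero at the start; "torque": the same for the moment, N m; "finger_gap": finger opening in m; "finger_force": force on a finger pad.
Only numpy, scipy, OpenCV 4.12 (cv2) and the standard library are available. Lean on these libraries where they do the work, as an engineer would, in place of code of your own. Each camera call takes 0.05 s, during which the arm holds its last target. There are 200 camera calls.

## Working session

There is one attempt and no reset: what is moved stays moved. The work goes in short steps, Python scripts to look and compute and a tool call to move; the robot and the scene stay as the last step left them, time stands still between calls to the robot, and variables do not carry over. Pictures are saved under pics/ and viewed, at most 10 in all, crops included, and the job is handed in when it is done.

Besides the shell and the picture viewer there is one more tool, called after "Request:" by a JSON object that holds its "fn" and its "kwargs". jog_arm: Moves the arm, as the interface text tells. Its arguments: {"type":"object","properties":{"deltas":{"type":"array","items":{"type":"array","items":{"type":"array","items":{"type":"number"}}}},"newtons":{"type":"number"}},"required":["deltas"]}

```bash
ls; mkdir -p pics; python3 - <<'E'
from workcell import env
import cv2,pickle
s=env.state();print(s)
d={n:env.camera(n) for n in("scene","side")}
pickle.dump(d,open('c0.pkl','wb'))
for n in d:
    c=d[n];print(n,c['K'].tolist(),c['k1'],c['cam_to_world'].round(3).tolist())
    cv2.imwrite(f'pics/{n}0.png',cv2.resize(c['frame'][:,:,::-1],(800,600),interpolation=cv2.INTER_CUBIC))
E
```

```text
pics
{'time_s': 0.0, 'qpos': array([-1.42932353e+00,  3.81236963e-01,  1.29826914e+00,  2.61956354e-05,
        1.46360934e+00, -2.15266177e-01]), 'dq': array([-1.57987344e-03, -6.39320045e-04,  1.35368949e-03, -2.15524229e-05,
       -5.10698329e-05,  2.57665101e-04]), 'joint_torque': array([ 2.03715957e-03, -4.48458302e+01, -2.31271183e+01, -9.93390108e-05,
        4.78986825e-03, -1.49996112e-05]), 'tcp_pos': array([ 0.1920505 , -0.51506666,  0.23068696]), 'tcp_rot': array([ 9.84134260e-01,  1.77423728e-01,  4.10993947e-05, -7.60399127e-04]), 'wrist_force': array([ 0.46727595, -0.23649633, -0.76390787]), 'torque': array([0.0013019 , 0.048091  , 0.00387964]), 'finger_force': 0.0, 'finger_gap': 0.08530479311633364}
scene [[419.07758416708896, 0.0, 259.1488148550257], [0.0, 419.07758416708896, 192.91442725736277], [0.0, 0.0, 1.0]] 0.0458481745706212 [[0.07, 0.805, -0.59, 1.106], [0.997, -0.047, 0.054, -0.098], [0.016, -0.592, -0.806, 1.046], [0.0, 0.0, 0.0, 1.0]]
side [[417.51439783249396, 0.0, 250.10176913841147], [0.0, 417.51439783249396, 187.2885036176061], [0.0, 0.0, 1.0]] -0.037267862792698926 [[0.98, -0.155, 0.126, 0.264], [-0.199, -0.769, 0.608, -0.87], [0.003, -0.62, -0.784, 1.193], [0.0, 0.0, 0.0, 1.0]]
```

View pics/scene0.png

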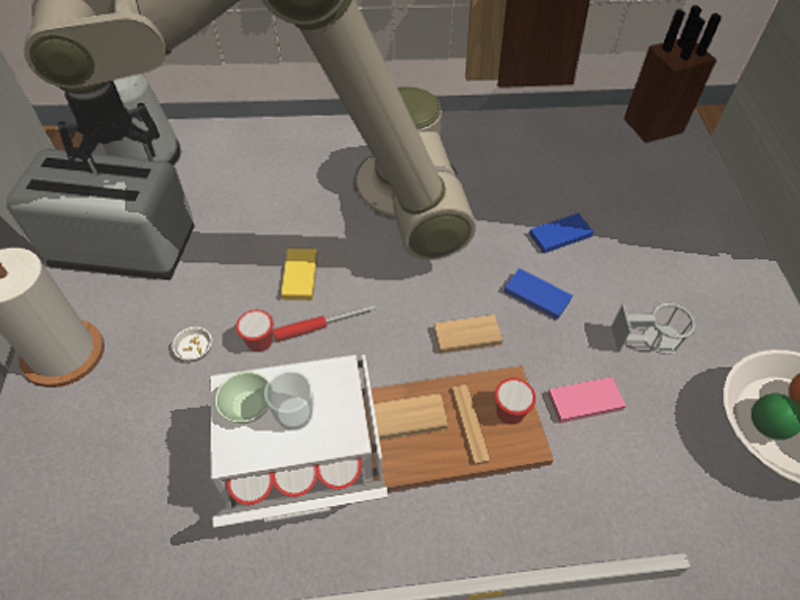

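View pics/side0.png

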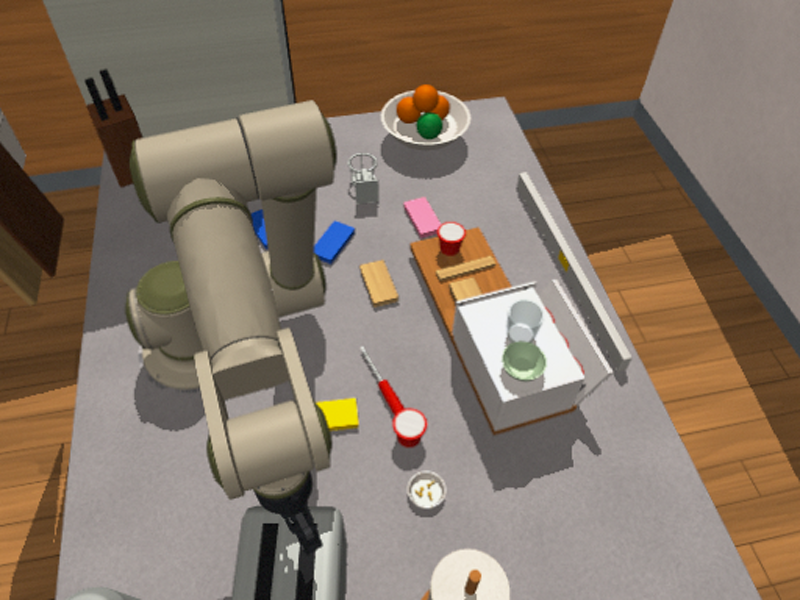

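The scene view (800x600) shows the loose spacer at (468,333), the lower spacer at (410,414) beside the panel, the holder at (650,328) with its plate facing left and its ring right, and the wood strip and snack cup on the free board. The side view shows the same things, with the loose spacer at (379,283) and the holder at (364,180).

```bash
cat > h.py <<'E'
import numpy as np,cv2,pickle
def rays(c,uv):
    uv=np.asarray(uv,float).reshape(-1,1,2)
    p=cv2.undistortPoints(uv,c['K'],np.array([c['k1'],0,0,0,0.]),None,None,None) if 0 else cv2.undistortPointsIter(uv,c['K'],np.array([c['k1'],0,0,0.]),None,None,(3,50,1e-10))
    return np.c_[p.reshape(-1,2),np.ones(len(uv))]
def T(c,tcp=None):
    if 'cam_to_world' in c: return c['cam_to_world']
    from scipy.spatial.transform import Rotation as R
    M=np.eye(4);M[:3,:3]=R.from_quat(tcp[1]).as_matrix();M[:3,3]=tcp[0]
    return M@c['tool_from_camera']
def plane(c,uv,z,tcp=None):
    M=T(c,tcp);d=rays(c,uv)@M[:3,:3].T;o=M[:3,3]
    return o+d*((z-o[2])/d[:,2])[:,None]
def cloud(c,tcp=None):
    h,w=c['z_map'].shape;v,u=np.mgrid[:h,:w]
    r=rays(c,np.c_[u.ravel(),v.ravel()])*c['z_map'].reshape(-1,1)
    M=T(c,tcp);return (r@M[:3,:3].T+M[:3,3]).reshape(h,w,3)
def rect(c,mask,z,tcp=None):
    "largest contour of mask, cast on plane z -> centre, long/short size, angle of long side (deg)"
    cs,_=cv2.findContours(mask.astype(np.uint8),cv2.RETR_EXTERNAL,cv2.CHAIN_APPROX_NONE)
    k=max(cs,key=cv2.contourArea).reshape(-1,2)
    P=plane(c,k,z,tcp)[:,:2]
    (ce,(a,b),an)=cv2.minAreaRect((P*1000).astype(np.float32))
    if a<b:a,b,an=b,a,an+90
    return np.round(ce,1),round(a,1),round(b,1),round((an+90)%180-90,2)
E
python3 - <<'E'
from h import *
d=pickle.load(open('c0.pkl','rb'))
for n,pts in(("scene",{'top':(468,333),'low':(410,414),'shelf':(440,470),'strip':(470,425),'unit':(230,455),'plate':(620,325)}),("side",{'top':(379,283),'low':(466,288),'shelf':(430,255),'plate':(367,190)})):
    c=d[n];W=cloud(c);hsv=cv2.cvtColor(c['frame'],cv2.COLOR_RGB2HSV)
    for k,(u,v) in pts.items():
        u=int(u*.64);v=int(v*.64);print(n,k,W[v,u].round(4),hsv[v,u])
    H,S,V=[hsv[:,:,i].astype(int) for i in range(3)]
    wood=(H>8)&(H<28)&(S>60)&(V>110)
    for nm,z,(x,y),S_lim in(('top',.018,pts['top'],0),('low',.058,pts['low'],0)):
        m=wood&(abs(W[:,:,2]-z)<.008)
        x=int(x*.64);y=int(y*.64)
        nl,L=cv2.connectedComponents(m.astype(np.uint8))
        print(n,nm,rect(c,L==L[y,x],z) if L[y,x] else None)
E
```

```text
scene top [0.4356 0.0829 0.0205] [ 17 107 202]
scene low [ 0.6112 -0.0399  0.0562] [ 17 108 210]
scene shelf [0.7032 0.0016 0.0358] [ 13 137 156]
scene strip [0.6357 0.0574 0.0475] [ 17 111 183]
scene unit [ 0.7107 -0.3062  0.1562] [ 20  10 232]
scene plate [0.4486 0.3622 0.0417] [30 10 78]
scene top (array([430.4,  84.3]), 120.4, 62.1, -83.93)
scene low (array([616.4, -38.7]), 115.8, 66.5, -83.83)
side top [0.4292 0.076  0.0166] [ 18 134 225]
side low [ 0.6126 -0.009   0.0578] [ 19 131 230]
side shelf [0.5623 0.1202 0.0367] [ 14 181 190]
side plate [0.4522 0.3666 0.0434] [23 11 90]
side top (array([430.9,  79.8]), 122.8, 60.7, -84.29)
side low (array([610.5, -11.1]), 61.3, 50.2, 5.8)
```

Request:
{"fn": "jog_arm", "kwargs": {"deltas": [[[12,30,3,0,0,38,8.5],[12,30,3,0,0,38,8.5],[12,30,3,0,0,38,8.5],[12,30,3,0,0,38,8.5],[12,30,3,0,0,38,8.5],[12,30,3,0,0,38,8.5],[12,30,3,0,0,38,8.5],[12,30,3,0,0,38,8.5]]]}}

```text
time_s: 0.77
tcp_pos: [0.3123, -0.2126, 0.2615]
tcp_rot: [0.873, 0.488, 0.0, -0.0]
wrist_force: [1.2, -0.3, 0.1]
finger_gap: 0.0854
finger_force: 0.0
```

Request:
{"fn": "jog_arm", "kwargs": {"deltas": [[[11.8,29.7,-2,0,0,37.6,8.5],[11.8,29.7,-2,0,0,37.6,8.5],[11.8,29.7,-2,0,0,37.6,8.5],[11.8,29.7,-2,0,0,37.6,8.5],[11.8,29.7,-2,0,0,37.6,8.5],[11.8,29.7,-2,0,0,37.6,8.5],[11.8,29.7,-2,0,0,37.6,8.5],[11.8,29.7,-2,0,0,37.6,8.5]]]}}

```text
time_s: 1.43
tcp_pos: [0.4303, 0.0848, 0.2409]
tcp_rot: [0.668, 0.744, 0.0, -0.0]
wrist_force: [-0.0, -0.7, -0.4]
finger_gap: 0.0852
finger_force: 0.0
```

```bash
python3 - <<'E'
from h import *
from workcell import env
s=env.state();c=env.camera('wrist')
pickle.dump((s,c),open('w1.pkl','wb'))
print(s['time_s'],s['tcp_pos'],s['tcp_rot'],s['qpos'],c['tool_from_camera'].round(3).tolist())
cv2.imwrite('pics/w1.png',c['frame'][:,:,::-1])
tcp=(s['tcp_pos'],s['tcp_rot']);W=cloud(c,tcp);hsv=cv2.cvtColor(c['frame'],cv2.COLOR_RGB2HSV)
H,S,V=[hsv[:,:,i].astype(int) for i in range(3)]
m=(H>8)&(H<28)&(S>60)&(V>110)&(abs(W[:,:,2]-.018)<.008)
print(rect(c,m,.018,tcp))
E
```

```text
1.4333 [0.43033134 0.08483255 0.24092344] [ 6.68070167e-01  7.44098210e-01  4.69152137e-05 -3.20691301e-04] [-7.68479876e-02  1.76203141e-01  1.56336288e+00  4.71675483e-04
  1.40247825e+00 -1.84498864e-01] [[-0.001, -0.963, -0.271, 0.068], [1.0, -0.001, -0.0, -0.0], [0.0, -0.271, 0.963, -0.143], [0.0, 0.0, 0.0, 1.0]]
(array([427.9,  85.4]), 118.4, 59.6, -83.91)
```

View pics/w1.png

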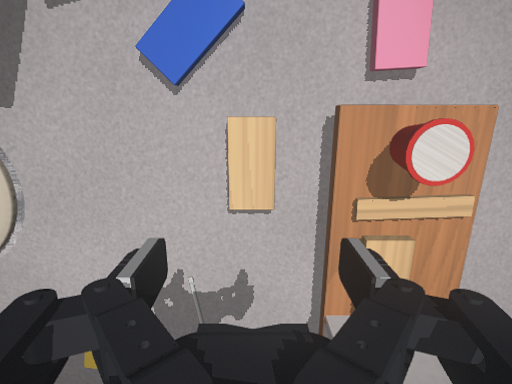

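The wrist view shows the loose spacer, whole, at (251,163). The wood strip is at (415,208) and the near end of the lower spacer at (390,265). I'll take the same view over the lower spacer.

Request:
{"fn": "jog_arm", "kwargs": {"deltas": [[[18.3,-12.2,5,0,0,0,8.5],[18.3,-12.2,5,0,0,0,8.5],[18.3,-12.2,5,0,0,0,8.5],[18.3,-12.2,5,0,0,0,8.5],[18.3,-12.2,5,0,0,0,8.5],[18.3,-12.2,5,0,0,0,8.5],[18.3,-12.2,5,0,0,0,8.5],[18.3,-12.2,5,0,0,0,8.5]]]}}

```text
time_s: 2.15
tcp_pos: [0.6133, -0.0409, 0.2903]
tcp_rot: [0.669, 0.743, -0.0, -0.001]
wrist_force: [-0.1, -0.2, -0.6]
finger_gap: 0.0849
finger_force: 0.0
```

```bash
python3 - <<'E'
from h import *
from workcell import env
s=env.state();c=env.camera('wrist')
pickle.dump((s,c),open('w2.pkl','wb'))
print(s['time_s'],s['tcp_pos'],s['tcp_rot'])
cv2.imwrite('pics/w2.png',c['frame'][:,:,::-1])
tcp=(s['tcp_pos'],s['tcp_rot']);W=cloud(c,tcp);hsv=cv2.cvtColor(c['frame'],cv2.COLOR_RGB2HSV)
H,S,V=[hsv[:,:,i].astype(int) for i in range(3)]
print(W[160:240:20,250].round(4),hsv[160:240:20,250])
m=(H>8)&(H<28)&(S>60)&(V>110)&(abs(W[:,:,2]-.058)<.006)
print(rect(c,m,.058,tcp))
E
```

```text
2.15 [ 0.61328318 -0.04090201  0.29026499] [ 6.69169402e-01  7.43109385e-01 -3.49492135e-04 -7.94452097e-04]
[[ 0.6085 -0.0354  0.0592]
 [ 0.6112 -0.0618  0.0597]
 [ 0.614  -0.0894  0.0592]
 [ 0.6157 -0.1019  0.101 ]] [[ 16 101 205]
 [ 17 100 203]
 [ 17  98 206]
 [  7  14 164]]
(array([612.5, -40.4]), 118.6, 59.8, -83.92)
```

View pics/w2.png

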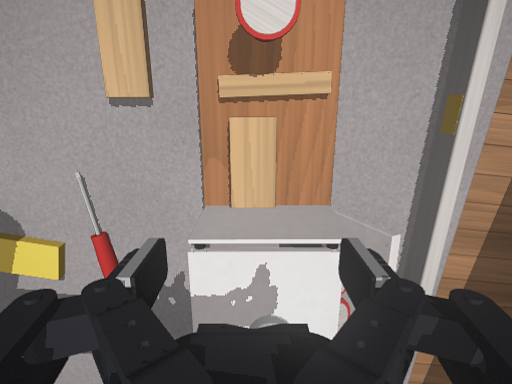

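The wrist view shows the lower spacer whole at (253,162), with its end at the panel's foot, the strip at (275,85) and the cup at (268,15). I'll go and grasp the loose one.

Request:
{"fn": "jog_arm", "kwargs": {"deltas": [[[-18.5,12.6,-10,0,0,0,8.5],[-18.5,12.6,-17,0,0,0,8.5],[-18.5,12.6,-17,0,0,0,8.5],[-18.5,12.6,-17,0,0,0,8.5],[-18.5,12.6,-17,0,0,0,8.5],[-18.5,12.6,-17,0,0,0,8.5],[-18.5,12.6,-17,0,0,0,8.5],[-18.5,12.6,-17,0,0,0,8.5]]]}}

```text
time_s: 2.87
tcp_pos: [0.4208, 0.0884, 0.1185]
tcp_rot: [0.668, 0.744, -0.003, -0.004]
wrist_force: [0.5, 1.2, -0.7]
finger_gap: 0.0851
finger_force: 0.0
```

```bash
python3 - <<'E'
from h import *
from workcell import env
s=env.state();c=env.camera('wrist');s2=env.state()
print(s['tcp_pos'],s2['tcp_pos'],s['tcp_rot'])
tcp=(s['tcp_pos'],s['tcp_rot']);W=cloud(c,tcp);hsv=cv2.cvtColor(c['frame'],cv2.COLOR_RGB2HSV)
H,S,V=[hsv[:,:,i].astype(int) for i in range(3)]
m=(H>8)&(H<28)&(S>60)&(V>110)&(abs(W[:,:,2]-.018)<.006)
print(rect(c,m,.018,tcp))
E
```

```text
[0.42080283 0.08835003 0.1184642 ] [0.42442943 0.08722679 0.12040863] [ 0.66767514  0.74443667 -0.00281988 -0.00399931]
(array([427.9,  85.9]), 119.7, 59.6, -83.9)
```

Request:
{"fn": "jog_arm", "kwargs": {"deltas": [[[0,0,-3,0,0,0,8.5],[0,0,-6,0,0,0,8.5],[0,0,-9,0,0,0,8.5],[0,0,-11,0,0,0,8.5],[0,0,-12,0,0,0,8.5],[0,0,-12.2,0,0,0,8.5],[0,0,-12.2,0,0,0,8.5],[0,0,-12.2,0,0,0,8.5]]], "newtons": 40}}

```text
time_s: 3.58
tcp_pos: [0.429, 0.0856, 0.0003]
tcp_rot: [0.669, 0.743, 0.001, 0.001]
wrist_force: [1.1, 0.3, -0.6]
finger_gap: 0.085
finger_force: 0.0
```

Request:
{"fn": "jog_arm", "kwargs": {"deltas": [[[0,0,0,0,0,0,5.8],[0,0,0,0,0,0,5.5],[0,0,0,0,0,0,5.5],[0,0,0,0,0,0,5.5],[0,0,0,0,0,0,5.5],[0,0,0,0,0,0,5.5],[0,0,0,0,0,0,5.5],[0,0,0,0,0,0,5.5]]], "newtons": 40}}

```text
time_s: 4.25
tcp_pos: [0.4286, 0.0856, 0.0003]
tcp_rot: [0.669, 0.743, 0.001, 0.001]
wrist_force: [-1.3, -0.8, 7.9]
finger_gap: 0.0593
finger_force: 41.9
```

Request:
{"fn": "jog_arm", "kwargs": {"deltas": [[[0,0,1,0,0,0,5.5],[0,0,3,0,0,0,5.5],[0,0,6,0,0,0,5.5],[0,0,9,0,0,0,5.5],[0,0,12,0,0,0,5.5],[0,0,14,0,0,0,5.5],[0,0,14,0,0,0,5.5],[0,0,14,0,0,0,5.5]]]}}

```text
time_s: 4.92
tcp_pos: [0.4282, 0.0857, 0.14]
tcp_rot: [0.669, 0.743, 0.001, 0.001]
wrist_force: [-0.3, -0.6, -1.3]
finger_gap: 0.059
finger_force: 44.7
```

Request:
{"fn": "jog_arm", "kwargs": {"deltas": [[[3,-2,0,0,0,0,5.5],[6,-4,0,0,0,0,5.5],[9,-6.1,0,0,0,0,5.5],[12,-8.2,0,0,0,0,5.5],[15,-10.2,0,0,0,0,5.5],[17.5,-11.9,0,0,0,0,5.5],[18.46,-12.58,0,0,0,0,5.5],[18.46,-12.58,0,0,0,0,5.5]]]}}

```text
time_s: 5.58
tcp_pos: [0.6136, -0.0415, 0.1366]
tcp_rot: [0.669, 0.743, -0.001, -0.001]
wrist_force: [-0.8, -0.3, -0.6]
finger_gap: 0.059
finger_force: 44.6
```

Request:
{"fn": "jog_arm", "kwargs": {"deltas": [[[0,0,-1,0,0,0,5.5],[0,0,-2,0,0,0,5.5],[0,0,-3,0,0,0,5.5],[0,0,-4,0,0,0,5.5],[0,0,-5,0,0,0,5.5],[0,0,-6,0,0,0,5.5],[0,0,-6,0,0,0,5.5],[0,0,-6,0,0,0,5.5]]]}}

```text
time_s: 6.25
tcp_pos: [0.6124, -0.04, 0.0788]
tcp_rot: [0.669, 0.743, -0.0, -0.001]
wrist_force: [0.3, -0.3, -1.7]
finger_gap: 0.0588
finger_force: 44.6
```

```bash
python3 - <<'E'
from h import *
from workcell import env
s=env.state();c=env.camera('wrist');s2=env.state()
print(s['time_s'],s['tcp_pos'],s2['tcp_pos'],s['tcp_rot'],s['finger_gap'],s['wrist_force'])
pickle.dump((s,c),open('w3.pkl','wb'))
cv2.imwrite('pics/w3.png',c['frame'][:,:,::-1])
d={n:env.camera(n) for n in("scene","side")};pickle.dump(d,open('c3.pkl','wb'))
E
```

```text
6.25 [ 0.6124411  -0.04000563  0.07875864] [ 0.61280939 -0.04014155  0.0794057 ] [ 6.68815154e-01  7.43428518e-01 -2.64704564e-04 -5.08430714e-04] 0.058838762204496464 [ 0.2736662  -0.28906601 -1.65829035]
```

View pics/w3.png

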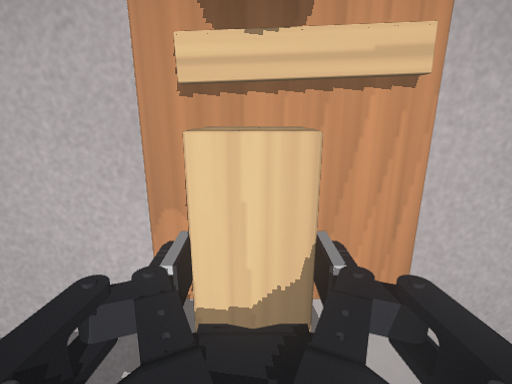

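The wrist view shows the held spacer, its front edge at row 130 from (185,131) to (321,131), covering the lower one. I'll work out where that front edge is against the lower spacer's.

```bash
cat > edge.py <<'E'
from h import *
def front(s,c,z,zb=.006):
    "mid of far short edge and its direction, held/placed spacer whose top is at z"
    tcp=(s['tcp_pos'],s['tcp_rot']);W=cloud(c,tcp);hsv=cv2.cvtColor(c['frame'],cv2.COLOR_RGB2HSV)
    H,S,V=[hsv[:,:,i].astype(int) for i in range(3)]
    m=(H>8)&(H<28)&(S>60)&(V>110)&(abs(W[:,:,2]-z)<zb)
    cs,_=cv2.findContours(m.astype(np.uint8),cv2.RETR_EXTERNAL,cv2.CHAIN_APPROX_NONE)
    k=max(cs,key=cv2.contourArea).reshape(-1,2)
    print('rows',k[:,1].min(),'cols',k[:,0].min(),k[:,0].max(),'medz',np.median(W[m][:,2]).round(4))
    P=plane(c,k,z,tcp)[:,:2]*1000
    a=np.deg2rad(6.08);ex=np.array([np.cos(a),np.sin(a)]);ey=np.array([-np.sin(a),np.cos(a)])
    o=np.array([612.5,-40.4]);q=(P-o)@np.c_[ex,ey]
    t=q[(q[:,1]>q[:,1].max()-3)&(abs(q[:,0])<24)]
    f=np.polyfit(t[:,0],t[:,1],1);b=q[(q[:,1]>20)&(q[:,1]<50)]
    L=b[b[:,0]<0];Rr=b[b[:,0]>0]
    print('front y',f[1].round(2),'slope deg',np.rad2deg(f[0]).round(2),'sides x',np.median(L[:,0]).round(2),np.median(Rr[:,0]).round(2),
      'side slopes',[np.rad2deg(np.polyfit(t[:,1],t[:,0],1)[0]).round(2) for t in(L,Rr)])
E
python3 - <<'E'
from edge import *
s,c=pickle.load(open('w2.pkl','rb'));front(s,c,.058)
s,c=pickle.load(open('w3.pkl','rb'));front(s,c,.0967,.008)
print((s['tcp_pos'][:2]*1000-[612.5,-40.4]))
E
```

```text
rows 117 cols 229 276 medz 0.0587
front y 59.27 slope deg -0.13 sides x -29.0 29.57 side slopes [np.float64(-1.86), np.float64(1.45)]
rows 129 cols 183 322 medz 0.0971
front y 60.86 slope deg 0.1 sides x -29.96 29.11 side slopes [np.float64(-0.13), np.float64(-0.02)]
[-0.05889701  0.39436758]
```

```bash
python3 - <<'E'
from h import *
s,c=pickle.load(open('w3.pkl','rb'));d=pickle.load(open('c3.pkl','rb'))
a=cv2.resize(c['frame'][105:175,172:332],(800,350),interpolation=cv2.INTER_CUBIC)
f=d['side']['frame'][155:205,270:340];b=cv2.resize(f,(350,250),interpolation=cv2.INTER_CUBIC)
f=d['scene']['frame'][240:290,235:305];e=cv2.resize(f,(350,250),interpolation=cv2.INTER_CUBIC)
im=np.zeros((600,800,3),np.uint8);im[:350]=a;im[350:,:350]=b;im[350:,400:750]=e
cv2.imwrite('pics/z3.png',im[:,:,::-1])
E
```

```text
(no output)
```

View pics/z3.png

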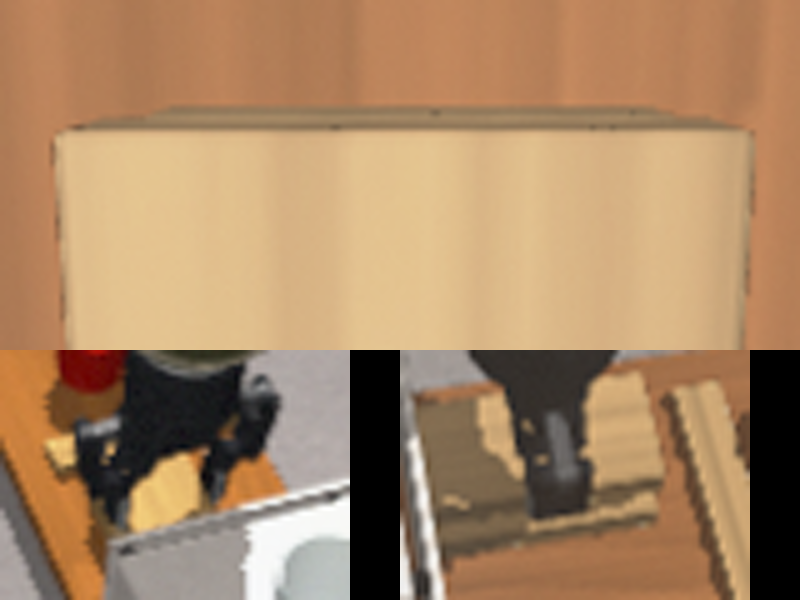

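The zoom shows the held block's top front edge at wrist row ~130.7, and the lower block's face below it down to row ~126.5. The two front faces are nearly aligned.

```bash
python3 - <<'E'
from edge import *
s,c=pickle.load(open('w3.pkl','rb'));tcp=(s['tcp_pos'],s['tcp_rot'])
g=c['frame'][118:136,225:280].astype(float).mean(1);
for i,r in enumerate(g):print(118+i,r.round(0))
a=np.deg2rad(6.08);ey=np.array([-np.sin(a),np.cos(a)])
for v,z in((130.3,.0967),(126,.040),(126,.058),(128,.0787),(128,.058)):
  print(v,z,(plane(c,[(252,v)],z,tcp)[0,:2]*1000-[612.5,-40.4])@ey)
E
```

```text
118 [185. 130.  90.]
119 [185. 129.  90.]
120 [185. 129.  90.]
121 [185. 129.  90.]
122 [185. 129.  90.]
123 [185. 130.  90.]
124 [185. 130.  90.]
125 [187. 130.  90.]
126 [159. 123.  90.]
127 [145. 121.  91.]
128 [163. 135. 100.]
129 [153. 126.  94.]
130 [144. 119.  89.]
131 [201. 165. 122.]
132 [220. 183. 135.]
133 [220. 185. 136.]
134 [222. 187. 138.]
135 [222. 187. 138.]
130.3 0.0967 60.396336632077
126 0.04 59.23076592247154
126 0.058 60.16399022653018
128 0.0787 60.295736841633406
128 0.058 59.08677729704968
```

Request:
{"fn": "jog_arm", "kwargs": {"deltas": [[[0.03,-0.09,-0.4,0,0,0,5.5],[0.03,-0.09,-0.8,0,0,0,5.5],[0.03,-0.09,-1.2,0,0,0,5.5],[0.03,-0.09,-1.6,0,0,0,5.5],[0.03,-0.09,-1.8,0,0,0,5.5],[0.03,-0.09,-2.0,0,0,0,5.5],[0.03,-0.09,-2.0,0,0,0,5.5],[0.03,-0.09,-2.0,0,0,0,5.5]]]}}

```text
time_s: 7.07
tcp_pos: [0.613, -0.041, 0.0593]
tcp_rot: [0.669, 0.743, -0.0, -0.0]
wrist_force: [-1.3, -0.0, -1.0]
finger_gap: 0.0587
finger_force: 44.6
```

```bash
python3 - <<'E'
from edge import *
from workcell import env
s=env.state();c=env.camera('wrist')
print(s['time_s'],s['tcp_pos'],s['wrist_force'])
pickle.dump((s,c),open('w4.pkl','wb'))
front(s,c,s['tcp_pos'][2]+.018,.008)
g=c['frame'][:,225:280].astype(float).mean(1)
for r in range(112,150):
  if abs(g[r]-g[r-1]).max()>6: print(r,g[r].round(0))
a=c['frame'][95:165,172:332];cv2.imwrite('pics/z4.png',cv2.resize(a,(800,350),interpolation=cv2.INTER_CUBIC)[:,:,::-1])
E
```

```text
7.0667 [ 0.6130046  -0.04104788  0.05928288] [-1.26966506 -0.02832098 -0.99746394]
rows 129 cols 183 322 medz 0.0777
front y 59.79 slope deg 0.09 sides x -29.49 29.52 side slopes [np.float64(-0.04), np.float64(0.09)]
126 [162. 126.  92.]
127 [147. 122.  92.]
128 [163. 135. 100.]
129 [155. 128.  95.]
130 [148. 122.  91.]
131 [206. 169. 125.]
132 [223. 187. 138.]
```

View pics/z4.png

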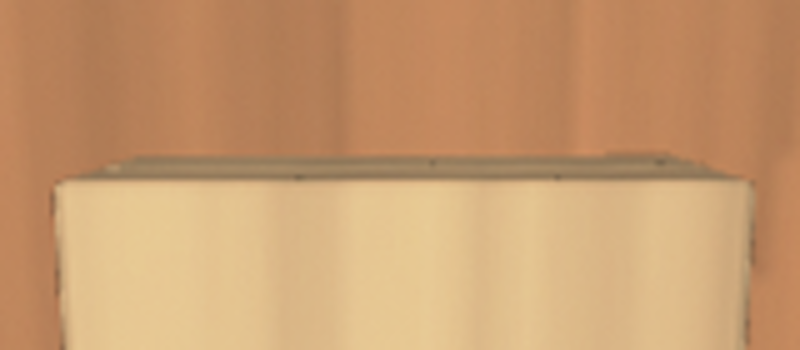

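The zoom shows the front faces stacked in one plane within a fraction of a mm: held edge at row ~130.6, lower block's face down to row 126. I'll settle it the last millimetre and release.

```bash
python3 - <<'E'
from edge import *
s,c=pickle.load(open('w4.pkl','rb'));tcp=(s['tcp_pos'],s['tcp_rot'])
a=np.deg2rad(6.08);ey=np.array([-np.sin(a),np.cos(a)])
for v,z in((130.6,.0773),(125.8,.040)):
  print(v,z,(plane(c,[(252,v)],z,tcp)[0,:2]*1000-[612.5,-40.4])@ey)
E
```

```text
130.6 0.0773 59.18921594377548
125.8 0.04 59.244351562816576
```

Request:
{"fn": "jog_arm", "kwargs": {"deltas": [[[0,0,-0.05,0,0,0,5.5],[0,0,-0.1,0,0,0,5.5],[0,0,-0.1,0,0,0,5.5],[0,0,-0.1,0,0,0,5.5]]]}}

```text
time_s: 7.45
tcp_pos: [0.6131, -0.0411, 0.0585]
tcp_rot: [0.669, 0.743, 0.0, 0.0]
wrist_force: [0.1, -0.5, 1.0]
finger_gap: 0.0587
finger_force: 44.7
```

Request:
{"fn": "jog_arm", "kwargs": {"deltas": [[[0,0,-0.03,0,0,0,6.0],[0,0,-0.03,0,0,0,6.2],[0,0,-0.03,0,0,0,6.6],[0,0,-0.03,0,0,0,7.0],[0,0,-0.03,0,0,0,7.4],[0,0,-0.03,0,0,0,7.6],[0,0,-0.03,0,0,0,7.6],[0,0,-0.03,0,0,0,7.6]]]}}

```text
time_s: 8.12
tcp_pos: [0.613, -0.041, 0.058]
tcp_rot: [0.669, 0.743, 0.0, 0.0]
wrist_force: [1.4, 0.7, 0.3]
finger_gap: 0.0759
finger_force: 0.0
```

Request:
{"fn": "jog_arm", "kwargs": {"deltas": [[[0,0,2,0,0,0,7.6],[0,0,6,0,0,0,8],[0,0,10,0,0,0,8.5],[0,0,14,0,0,0,8.5],[0,0,18,0,0,0,8.5],[0,0,22,0,0,0,8.5],[0,0,25,0,0,0,8.5],[0,0,25,0,0,0,8.5]]]}}

```text
time_s: 8.78
tcp_pos: [0.6142, -0.0413, 0.3153]
tcp_rot: [0.669, 0.743, 0.003, 0.006]
wrist_force: [0.3, -0.5, 1.1]
finger_gap: 0.0849
finger_force: 0.0
```

```bash
python3 - <<'E'
from edge import *
from workcell import env
s=env.state();c=env.camera('wrist')
print(s['time_s'],s['tcp_pos'],s['wrist_force'])
pickle.dump((s,c),open('w5.pkl','wb'))
tcp=(s['tcp_pos'],s['tcp_rot']);W=cloud(c,tcp);hsv=cv2.cvtColor(c['frame'],cv2.COLOR_RGB2HSV)
H,S,V=[hsv[:,:,i].astype(int) for i in range(3)]
m=(H>8)&(H<28)&(S>60)&(V>110)&(abs(W[:,:,2]-.076)<.006)
print(rect(c,m,.076,tcp),np.median(W[m][:,2]))
# panel top front edge
g=(S<40)&(abs(W[:,:,2]-.155)<.006);print('unit top cloud',g.sum())
# holder: what rises above worktop near (0.45,0.39) in scene cam / side cam, far from wood
d=pickle.load(open('c0.pkl','rb'))
for n in d:
    X=cloud(d[n]);k=(abs(X[:,:,0]-.44)<.09)&(abs(X[:,:,1]-.42)<.1)&(X[:,:,2]>.02)&(X[:,:,2]<.09)
    P=X[k];print(n,k.sum(),P.min(0).round(3),P.max(0).round(3))
    t=P[P[:,2]>.060];print('high',t.mean(0).round(3),len(t))
    (ce,sz,an)=cv2.minAreaRect((P[:,:2]*1000).astype(np.float32));print(ce,sz,an)
E
```

```text
8.7833 [ 0.61417823 -0.04127349  0.31525941] [ 0.32352214 -0.48265188  1.14603676]
(array([612.5, -41.4]), 119.4, 59.8, -83.89) 0.07675265321970365
unit top cloud 12320
scene 522 [0.417 0.359 0.02 ] [0.496 0.492 0.079]
high [0.456 0.411 0.067] 315
(456.2517395019531, 425.7840270996094) (132.37167358398438, 78.67155456542969) 88.9109878540039
side 281 [0.422 0.354 0.021] [0.496 0.493 0.077]
high [0.458 0.403 0.067] 122
(457.6207275390625, 423.81878662109375) (137.22079467773438, 74.38785552978516) 86.73542022705078
```

Request:
{"fn": "jog_arm", "kwargs": {"deltas": [[[-7.9,21.3,0,0,0,-4,8.5],[-7.9,21.3,0,0,0,-4,8.5],[-7.9,21.3,0,0,0,-4,8.5],[-7.9,21.3,0,0,0,-4,8.5],[-7.9,21.3,0,0,0,-4,8.5],[-7.9,21.3,0,0,0,-4,8.5]]]}}

```text
time_s: 9.33
tcp_pos: [0.5316, 0.1757, 0.3069]
tcp_rot: [0.693, 0.721, -0.001, -0.001]
wrist_force: [0.1, 0.4, -0.4]
finger_gap: 0.0851
finger_force: 0.0
```

Request:
{"fn": "jog_arm", "kwargs": {"deltas": [[[-3.9,10,-1,0,0,-3,8.5],[-7.8,21.3,-3,0,0,-3,8.5],[-7.8,21.3,-3,0,0,-3,8.5],[-7.8,21.3,-3,0,0,-3,8.5],[-7.8,21.3,-3,0,0,-3,8.5],[-7.8,21.3,-3,0,0,-3,8.5],[-7.8,21.3,-3,0,0,-3,8.5],[-7.8,21.3,-3,0,0,-3,8.5]]]}}

```text
time_s: 10.0
tcp_pos: [0.4551, 0.3855, 0.2763]
tcp_rot: [0.712, 0.702, -0.001, -0.0]
wrist_force: [-0.5, 0.5, 0.6]
finger_gap: 0.0849
finger_force: 0.0
```

```bash
python3 - <<'E'
from h import *
from workcell import env
s=env.state();c=env.camera('wrist')
pickle.dump((s,c),open('w6.pkl','wb'))
print(s['time_s'],s['tcp_pos'],s['tcp_rot'])
cv2.imwrite('pics/w6.png',c['frame'][:,:,::-1])
tcp=(s['tcp_pos'],s['tcp_rot']);W=cloud(c,tcp)
k=(abs(W[:,:,0]-.455)<.06)&(W[:,:,1]>.33)&(W[:,:,1]<.5)&(W[:,:,2]>.045)&(W[:,:,2]<.09)
P=W[k];print(k.sum(),P.min(0).round(4),P.max(0).round(4))
v,u=np.where(k);print(u.min(),u.max(),v.min(),v.max())
E
```

```text
10.0 [0.45514331 0.38550185 0.27633553] [ 7.12261300e-01  7.01912843e-01 -1.45309253e-03 -3.00970802e-04]
1922 [0.4168 0.3633 0.0453] [0.4935 0.4939 0.078 ]
220 285 73 186
```

View pics/w6.png

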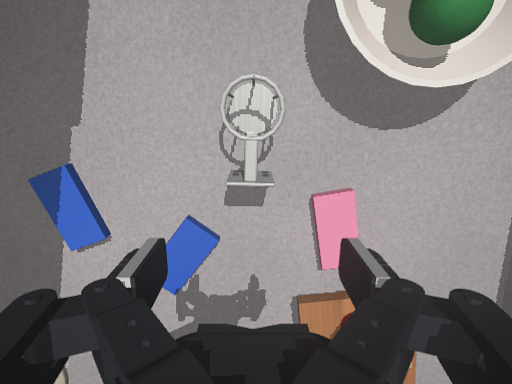

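The wrist view shows the holder upright: plate at (250,180), arm up to (250,140), ring centre at (252,108).

```bash
cat > hold.py <<'E'
from h import *
def holder(s,c,dz=0.,pr=True):
    tcp=(s['tcp_pos'],s['tcp_rot']);W=cloud(c,tcp)
    k=(abs(W[:,:,0]-.455)<.06)&(W[:,:,1]>.33)&(W[:,:,1]<.5)&(W[:,:,2]>.045)&(W[:,:,2]<.09)
    v,u=np.where(k);P=plane(c,np.c_[u,v],.076,tcp)*1000;Z=W[k][:,2]
    # plate's top rear edge: last rows in each column of plate
    top=(Z>.072);E=[]
    for cu in np.unique(u[top]):
        j=top&(u==cu);E.append(P[j][np.argmax(v[j])])
    E=np.array(E);E=E[E[:,1]<E[:,1].min()+5]
    f=np.polyfit(E[:,0],E[:,1],1);print('plate rear edge: x',E[:,0].min().round(1),E[:,0].max().round(1),'y mid',np.polyval(f,E[:,0].mean()).round(1),'yaw',np.rad2deg(np.arctan(f[0])).round(2),'rms',np.std(E[:,1]-np.polyval(f,E[:,0])).round(2))
    # arm: region y between plate+8 and plate+45
    Q=plane(c,np.c_[u,v],.072,tcp)*1000;y0=E[:,1].mean()
    j=(Q[:,1]>y0+10)&(Q[:,1]<y0+46)&(Z>.064);A=Q[j];
    vs=v[j];M=np.array([[A[vs==r][:,0].min(),A[vs==r][:,0].max(),A[vs==r][:,1].mean()] for r in np.unique(vs)])
    mid=M[:,:2].mean(1);g=np.polyfit(M[:,2],mid,1);print('arm width',np.median(M[:,1]-M[:,0]).round(1),'mid x at plate+30',np.polyval(g,y0+30).round(1),'yaw',np.rad2deg(-np.arctan(g[0])).round(2))
    # ring outer ellipse
    j=(v<v.max()-30)&(Z>.055);print('ring z',np.median(Z[j]).round(4))
    return E
if __name__=='__main__':
    s,c=pickle.load(open('w6.pkl','rb'));holder(s,c)
    tcp=(s['tcp_pos'],s['tcp_rot']);W=cloud(c,tcp)
    for r in (108,120,140,150,160,170,176,180,184,186):print(r,W[r,250].round(4))
    k=(abs(W[:,:,0]-.455)<.06)&(W[:,:,1]>.33)&(W[:,:,1]<.5)&(W[:,:,2]>.03)&(W[:,:,2]<.09)
    v,u=np.where(k);j=v<135
    cs=cv2.convexHull(np.c_[u,v][j]);e=cv2.fitEllipse(cs.astype(np.float32));print(e)
    for z in (.06,.07):print((plane(c,[e[0]],z,tcp)*1000).round(1))
E
python3 hold.py
```

```text
plate rear edge: x 421.6 480.0 y mid 365.5 yaw -2.86 rms 0.42
arm width 14.6 mid x at plate+30 451.7 yaw -3.31
ring z 0.0645
108 [0.4516 0.4558 0.0063]
120 [0.4513 0.4399 0.006 ]
140 [0.4517 0.4191 0.0711]
150 [0.4515 0.4076 0.0735]
160 [0.4513 0.3956 0.0732]
170 [0.451  0.3831 0.0716]
176 [0.4509 0.3758 0.0725]
180 [0.4508 0.3708 0.0727]
184 [0.4508 0.3667 0.0762]
186 [0.4496 0.3448 0.0021]
((252.1127471923828, 107.0333251953125), (65.18582916259766, 67.8792953491211), 178.82093811035156)
[[454.7 456.6  60. ]]
[[454.8 456.5  70. ]]
```

Request:
{"fn": "jog_arm", "kwargs": {"deltas": [[[-0.39,1.02,-3,0,0,-2,8.5],[-0.39,1.02,-6,0,0,-2,8.5],[-0.39,1.02,-9,0,0,-2,8.5],[-0.39,1.02,-12,0,0,-2,8.5],[-0.39,1.02,-13,0,0,-2,8.5],[-0.39,1.02,-13,0,0,-2,8.5],[-0.39,1.02,-13,0,0,-2,8.5],[-0.39,1.02,-13,0,0,-2,8.5]]]}}

```text
time_s: 10.72
tcp_pos: [0.4532, 0.3952, 0.1501]
tcp_rot: [0.725, 0.688, 0.002, 0.0]
wrist_force: [0.3, -0.5, -0.2]
finger_gap: 0.0848
finger_force: 0.0
```

```bash
python3 - <<'E'
from hold import *
from workcell import env
s=env.state();c=env.camera('wrist')
pickle.dump((s,c),open('w7.pkl','wb'))
print(s['time_s'],s['tcp_pos'],s['tcp_rot'],2*np.rad2deg(np.arctan2(s['tcp_rot'][1],s['tcp_rot'][0]))-90)
holder(s,c)
E
```

```text
10.7167 [0.45319442 0.39523722 0.1500969 ] [7.25351727e-01 6.88376176e-01 1.71231183e-03 4.25780431e-04] -2.9964184086308023
plate rear edge: x 421.2 480.2 y mid 365.4 yaw -3.09 rms 0.25
arm width 15.1 mid x at plate+30 452.0 yaw -6.1
ring z 0.0647
```

Request:
{"fn": "jog_arm", "kwargs": {"deltas": [[[0,0,-3,0,0,0,8.5],[0,0,-6,0,0,0,8.5],[0,0,-8.5,0,0,0,8.5],[0,0,-10,0,0,0,8.5],[0,0,-10.5,0,0,0,8.5],[0,0,-10.5,0,0,0,8.5],[0,0,-10.5,0,0,0,5],[0,0,-10.5,0,0,0,3]]], "newtons": 50}}

```text
time_s: 11.43
tcp_pos: [0.4529, 0.3957, 0.0448]
tcp_rot: [0.725, 0.689, 0.002, 0.0]
wrist_force: [-0.1, 0.4, 0.0]
finger_gap: 0.0635
finger_force: 0.0
```

Request:
{"fn": "jog_arm", "kwargs": {"deltas": [[[0,0,0,0,0,0,2.2],[0,0,0,0,0,0,1.8],[0,0,0,0,0,0,1.4],[0,0,0,0,0,0,1.2],[0,0,0,0,0,0,1.2],[0,0,0,0,0,0,1.2],[0,0,0,0,0,0,1.2],[0,0,0,0,0,0,1.2]]], "newtons": 50}}

```text
time_s: 12.1
tcp_pos: [0.4525, 0.3953, 0.0436]
tcp_rot: [0.725, 0.689, 0.001, 0.0]
wrist_force: [-0.2, -1.0, 6.0]
finger_gap: 0.0152
finger_force: 50.3
```

Request:
{"fn": "jog_arm", "kwargs": {"deltas": [[[0,0,1,0,0,0,1.2],[0,0,3,0,0,0,1.2],[0,0,6,0,0,0,1.2],[0,0,9,0,0,0,1.2],[0,0,12,0,0,0,1.2],[0,0,14,0,0,0,1.2],[0,0,15,0,0,0,1.2],[0,0,15,0,0,0,1.2]]]}}

```text
time_s: 12.77
tcp_pos: [0.4524, 0.3954, 0.1949]
tcp_rot: [0.725, 0.689, 0.001, 0.0]
wrist_force: [-0.5, -0.5, -2.9]
finger_gap: 0.015
finger_force: 49.3
```

Request:
{"fn": "jog_arm", "kwargs": {"deltas": [[[0.5,-1.4,0,0,0,0.5,1.2],[1.6,-4.5,0,0,0,1,1.2],[2.7,-7.6,0,0,0,2,1.2],[3.8,-10.7,0,0,0,3,1.2],[4.9,-13.8,0,0,0,4,1.2],[6,-16.9,0,0,0,5,1.2],[7.1,-20,0,0,0,6,1.2],[8.2,-23.1,0,0,0,7,1.2]]]}}

```text
time_s: 13.43
tcp_pos: [0.5335, 0.1625, 0.1909]
tcp_rot: [0.681, 0.732, -0.001, -0.001]
wrist_force: [0.6, 0.7, -4.1]
finger_gap: 0.0152
finger_force: 49.2
```

Request:
{"fn": "jog_arm", "kwargs": {"deltas": [[[1.1,-3.1,0,0,0,1,1.2],[2.2,-6.2,0,0,0,2,1.2],[3.3,-9.3,0,0,0,2,1.2],[4.4,-12.4,0,0,0,2,1.2],[5.5,-15.5,0,0,0,2,1.2],[6.6,-18.5,0,0,0,2,1.2],[7.4,-20.6,0,0,0,2,1.2],[7.6,-21.3,0,0,0,2,1.2]]]}}

```text
time_s: 14.1
tcp_pos: [0.6102, -0.0521, 0.1904]
tcp_rot: [0.67, 0.742, -0.001, -0.001]
wrist_force: [-0.4, -0.3, -4.0]
finger_gap: 0.0153
finger_force: 49.2
```

Request:
{"fn": "jog_arm", "kwargs": {"deltas": [[[0.45,-1.2,0,0,0,0,1.2],[0.45,-1.2,-1,0,0,0,1.2],[0.45,-1.2,-2,0,0,0,1.2],[0.45,-1.2,-3,0,0,0,1.2],[0.45,-1.2,-4,0,0,0,1.2],[0.45,-1.2,-5,0,0,0,1.2],[0.45,-1.2,-5,0,0,0,1.2],[0.45,-1.2,-5,0,0,0,1.2]]]}}

```text
time_s: 14.77
tcp_pos: [0.6143, -0.0604, 0.1424]
tcp_rot: [0.669, 0.744, -0.0, -0.001]
wrist_force: [-0.9, 0.4, -3.5]
finger_gap: 0.0151
finger_force: 49.1
```

```bash
python3 - <<'E'
from h import *
from workcell import env
s=env.state();c=env.camera('wrist')
pickle.dump((s,c),open('w8.pkl','wb'))
print(s['time_s'],s['tcp_pos'],s['tcp_rot'],2*np.rad2deg(np.arctan2(s['tcp_rot'][1],s['tcp_rot'][0]))-90,s['wrist_force'],s['torque'])
im=cv2.resize(c['frame'],(600,450));d=env.camera('scene');pickle.dump(d,open('c8.pkl','wb'))
cr=cv2.resize(d['frame'][190:310,200:360],(600,450))
sd=env.camera('side');pickle.dump(sd,open('s8.pkl','wb'))
cs=sd['frame'][130:250,250:410]
im=np.zeros((600,800,3),np.uint8);im[:300,:400]=cv2.resize(c['frame'],(400,300));im[:300,400:]=cv2.resize(cr,(400,300));im[300:,:400]=cv2.resize(cs,(400,300))
cv2.imwrite('pics/w8.png',im[:,:,::-1])
E
```

```text
14.7667 [ 0.61432888 -0.06037403  0.14236489] [ 6.68645513e-01  7.43580993e-01 -2.95149038e-04 -6.29765588e-04] 6.074753547982695 [-0.86371927  0.38913937 -3.50682916] [-0.034589   -0.01207903  0.03901921]
```

View pics/w8.png

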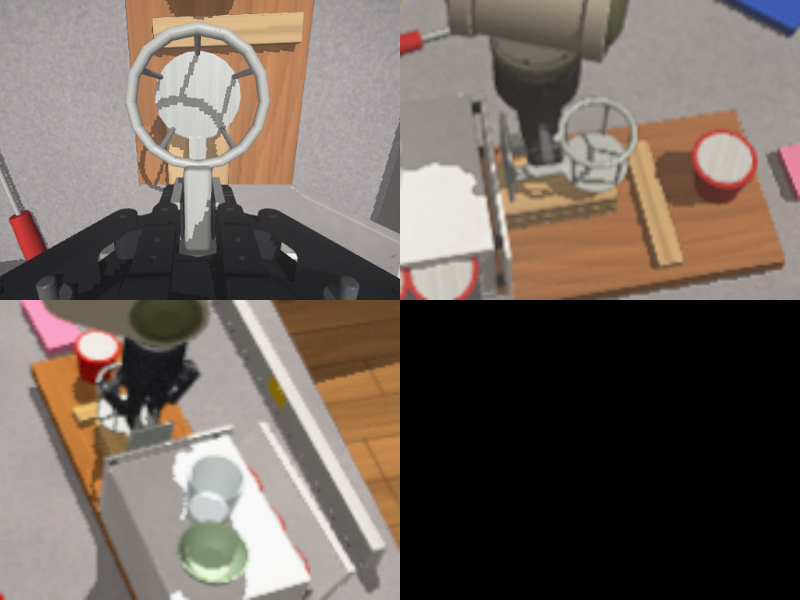

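The composite shows the holder held upright over the pile, plate parallel to the panel with about 1 cm to go. In the wrist view, the arm and ring line up at column ~197 of that tile. I'll lower it to just above the pile.

Request:
{"fn": "jog_arm", "kwargs": {"deltas": [[[0.07,0,-0.5,0,0,0,1.2],[0.07,0,-1.0,0,0,0,1.2],[0.07,0,-1.5,0,0,0,1.2],[0.07,0,-2.0,0,0,0,1.2],[0.07,0,-2.0,0,0,0,1.2],[0.07,0,-2.0,0,0,0,1.2],[0.07,0,-2.0,0,0,0,1.2],[0.07,0,-2.0,0,0,0,1.2]]]}}

```text
time_s: 15.58
tcp_pos: [0.6154, -0.0609, 0.1233]
tcp_rot: [0.669, 0.743, 0.0, 0.0]
wrist_force: [0.2, 0.5, -3.7]
finger_gap: 0.0152
finger_force: 49.1
```

```bash
python3 - <<'E'
from h import *
from workcell import env
s=env.state();c=env.camera('wrist');s2=env.state()
pickle.dump((s,c),open('w9.pkl','wb'))
print(s['time_s'],s['tcp_pos'],s2['tcp_pos'],2*np.rad2deg(np.arctan2(s['tcp_rot'][1],s['tcp_rot'][0]))-90,s['tcp_rot'],s['wrist_force'])
tcp=(s['tcp_pos'],s['tcp_rot']);W=cloud(c,tcp)
a=np.deg2rad(6.08);B=np.array([[np.cos(a),-np.sin(a)],[np.sin(a),np.cos(a)]])
q=(W[:,:,:2]*1000-[613,-41.1])@B
# ring (top band) and seat: centre in pile axes
z=W[:,:,2];foot=s['tcp_pos'][2]-.0436
k=(abs(z-foot-.066)<.012)&(q[:,:,1]>15)&(q[:,:,1]<130)&(abs(q[:,:,0])<60)
v,u=np.where(k);h=cv2.convexHull(np.c_[u,v]);e=cv2.fitEllipse(h.astype(np.float32))
print('ring px',e,'pile axes',((plane(c,[e[0]],foot+.066,tcp)[0,:2]*1000-[613,-41.1])@B).round(2))
# pile top sides visible (wood at .076)
hsv=cv2.cvtColor(c['frame'],cv2.COLOR_RGB2HSV);H,S,V=[hsv[:,:,i].astype(int) for i in range(3)]
m=(H>8)&(H<28)&(S>60)&(V>60)&(abs(z-.076)<.004)
t=q[m];print('wood n',m.sum(),np.percentile(t,[1,99],axis=0).round(1))
# white panel top edge, z .155
m=(S<45)&(abs(z-.155)<.005)&(q[:,:,1]<-30);t=q[m];print('panel',m.sum(),t[:,1].max() if m.any() else None)
E
```

```text
15.5833 [ 0.61544803 -0.06089302  0.12328491] [ 0.61544734 -0.06085876  0.12333076] 6.0442574944801635 [6.68843515e-01 7.43403174e-01 9.63537907e-05 2.52720959e-04] [ 0.24114405  0.54448559 -3.66702277]
ring px ((252.02342224121094, 121.55757904052734), (184.742431640625, 187.2966766357422), 6.344071388244629) pile axes [-0.18 43.83]
wood n 2587 [[-30.  -36.8]
 [ 29.1  17.3]]
panel 1289 -30.004489533283817
```

Request:
{"fn": "jog_arm", "kwargs": {"deltas": [[[0,0,-0.25,0,0,0,1.2],[0,-0.2,-0.25,0,0,0,1.2],[0.02,-0.4,-0.25,0,0,0,1.2],[0.05,-0.6,-0.25,0,0,0,1.2],[0.065,-0.8,-0.25,0,0,0,1.2],[0.065,-0.8,-0.25,0,0,0,1.2],[0.065,-0.8,-0.25,0,0,0,1.2],[0.065,-0.8,-0.25,0,0,0,1.2]]]}}

```text
time_s: 16.3
tcp_pos: [0.616, -0.0689, 0.1206]
tcp_rot: [0.669, 0.743, 0.0, 0.0]
wrist_force: [-0.0, -1.0, -3.5]
finger_gap: 0.0148
finger_force: 49.2
```

Request:
{"fn": "jog_arm", "kwargs": {"deltas": [[[0.01,-0.05,0,0,0,0,1.2],[0.01,-0.1,0,0,0,0,1.2],[0.015,-0.15,0,0,0,0,1.2],[0.02,-0.2,0,0,0,0,1.2],[0.02,-0.2,0,0,0,0,1.2],[0.02,-0.2,0,0,0,0,1.2]]]}}

```text
time_s: 16.8
tcp_pos: [0.6162, -0.0708, 0.1206]
tcp_rot: [0.669, 0.743, 0.0, -0.0]
wrist_force: [0.9, -0.3, -3.3]
finger_gap: 0.0155
finger_force: 49.2
```

Request:
{"fn": "jog_arm", "kwargs": {"deltas": [[[0.01,-0.1,0,0,0,0,1.2],[0.02,-0.15,0,0,0,0,1.2],[0.02,-0.2,0,0,0,0,1.2],[0.02,-0.2,0,0,0,0,1.2],[0.02,-0.2,0,0,0,0,1.2],[0.02,-0.2,0,0,0,0,1.2]]]}}

```text
time_s: 17.3
tcp_pos: [0.6163, -0.0724, 0.1205]
tcp_rot: [0.669, 0.743, 0.0, -0.0]
wrist_force: [0.1, 5.1, -3.0]
finger_gap: 0.0152
finger_force: 49.4
```

Request:
{"fn": "jog_arm", "kwargs": {"deltas": [[[0.01,-0.05,0,0,0,0,1.2],[0.01,-0.1,0,0,0,0,1.2],[0.015,-0.15,0,0,0,0,1.2],[0.015,-0.15,0,0,0,0,1.2],[0.015,-0.15,0,0,0,0,1.2],[0.015,-0.15,0,0,0,0,1.2]]]}}

```text
time_s: 17.8
tcp_pos: [0.6164, -0.0733, 0.1205]
tcp_rot: [0.669, 0.744, 0.001, -0.001]
wrist_force: [-0.3, 7.2, -2.4]
finger_gap: 0.0149
finger_force: 49.5
```

Request:
{"fn": "jog_arm", "kwargs": {"deltas": [[[0,0,-0.03,0,0,0,1.2],[0,0,-0.06,0,0,0,1.2],[0,0,-0.06,0,0,0,1.2],[0,0,-0.06,0,0,0,1.2]]]}}

```text
time_s: 18.13
tcp_pos: [0.6165, -0.0733, 0.1203]
tcp_rot: [0.669, 0.744, 0.001, -0.0]
wrist_force: [-1.0, 8.3, 0.8]
finger_gap: 0.015
finger_force: 49.9
```

```bash
python3 - <<'E'
from h import *
from workcell import env
F=[]
for i in range(3):
    s=env.state();F.append(s['wrist_force']);c=env.camera('wrist' if i<2 else 'scene')
    if i==1:pickle.dump((s,c),open('w10.pkl','wb'))
pickle.dump(c,open('c10.pkl','wb'))
print(s['time_s'],s['tcp_pos'],s['tcp_rot'],np.round(F,2),s['torque'])
E
```

```text
18.2333 [ 0.61643764 -0.07333507  0.12032877] [ 6.68669229e-01  7.43559624e-01  5.99779119e-04 -4.33950678e-04] [[-0.99  8.28  0.75]
 [-0.97  8.28 -0.12]
 [-0.77  7.28  0.37]] [ 1.18936927  0.10410285 -0.09923304]
```

Request:
{"fn": "jog_arm", "kwargs": {"deltas": [[[0,0,-0.03,0,0,0,1.2],[0.003,-0.03,-0.06,0,0,0,1.2],[0.003,-0.03,-0.06,0,0,0,1.2],[0.003,-0.03,-0.06,0,0,0,1.2]]]}}

```text
time_s: 18.62
tcp_pos: [0.6165, -0.0735, 0.1198]
tcp_rot: [0.669, 0.744, 0.001, -0.0]
wrist_force: [-0.9, 9.0, 0.6]
finger_gap: 0.0155
finger_force: 49.9
```

Request:
{"fn": "jog_arm", "kwargs": {"deltas": [[[0,0,-0.03,0,0,0,1.2],[0,0,-0.05,0,0,0,1.2],[0,0,-0.05,0,0,0,1.2],[0,0,-0.05,0,0,0,1.2]]]}}

```text
time_s: 18.95
tcp_pos: [0.6165, -0.0735, 0.1196]
tcp_rot: [0.669, 0.744, 0.001, -0.0]
wrist_force: [-1.8, 9.3, 1.9]
finger_gap: 0.0154
finger_force: 50.1
```

Request:
{"fn": "jog_arm", "kwargs": {"deltas": [[[0,0,-0.03,0,0,0,1.2],[0,0,-0.04,0,0,0,1.2],[0,0,-0.04,0,0,0,1.2],[0,0,-0.04,0,0,0,1.2],[0,0,-0.04,0,0,0,1.2]]]}}

```text
time_s: 19.37
tcp_pos: [0.6165, -0.0735, 0.1196]
tcp_rot: [0.669, 0.744, 0.001, -0.0]
wrist_force: [-3.3, 8.2, 6.5]
finger_gap: 0.015
finger_force: 50.5
```

```bash
python3 - <<'E'
from h import *
from workcell import env
F=[]
for i in range(4):
    s=env.state();F.append(s['wrist_force']);c=env.camera(['wrist','wrist','side','scene'][i])
    if i==1:pickle.dump((s,c),open('w10.pkl','wb'));w=c
print(s['time_s'],s['tcp_pos'],s['tcp_rot'],np.round(F,2),s['torque'])
im=np.zeros((600,800,3),np.uint8)
im[:,:480]=cv2.resize(c['frame'][225:300,230:290],(480,600),interpolation=cv2.INTER_CUBIC)
im[:240,480:]=cv2.resize(w['frame'],(320,240))
cv2.imwrite('pics/w10.png',im[:,:,::-1])
E
```

```text
19.5167 [ 0.61656168 -0.07351952  0.11960867] [ 6.68623459e-01  7.43600702e-01  8.09983030e-04 -9.99585770e-05] [[-3.35  8.23  6.48]
 [-3.27  9.97  6.39]
 [-2.64  9.2   4.92]
 [-3.15  8.79  4.91]] [ 1.27142956  0.48909531 -0.08847188]
```

View pics/w10.png

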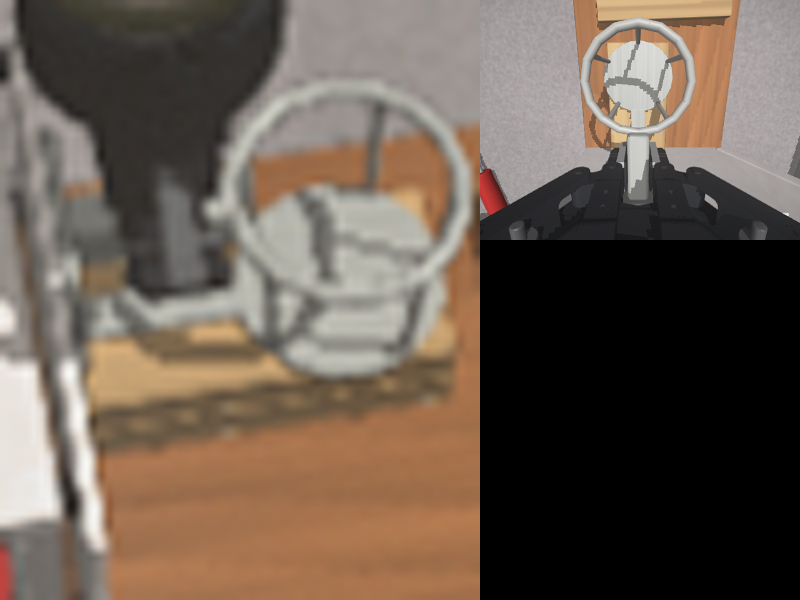

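The scene crop shows the holder standing on the flush pile, plate against the panel. Measured z has stopped falling while the vertical force rises, so the foot is on the pile. I'll ease the downward load and trim the push.

Request:
{"fn": "jog_arm", "kwargs": {"deltas": [[[-0.01,-0.02,0.01,0,0,0,1.2],[-0.01,-0.03,0.02,0,0,0,1.2],[-0.01,-0.03,0.02,0,0,0,1.2],[-0.01,-0.03,0.02,0,0,0,1.2],[-0.01,-0.03,0.02,0,0,0,1.2],[-0.01,-0.03,0.02,0,0,0,1.2]]]}}

```text
time_s: 20.07
tcp_pos: [0.6165, -0.0735, 0.1196]
tcp_rot: [0.669, 0.744, 0.001, -0.0]
wrist_force: [-0.6, 9.4, 3.5]
finger_gap: 0.0153
finger_force: 50.3
```

```bash
python3 - <<'E'
from h import *
from workcell import env
F=[]
for i in range(8):
    s=env.state();F.append(s['wrist_force']);c=env.camera('wrist')
F=np.array(F);print(s['time_s'],s['tcp_pos'],F.mean(0).round(2),F.std(0).round(2),'normal',(F@[-.106,.994,0]).mean().round(2),s['dq'].max())
tcp=(s['tcp_pos'],s['tcp_rot']);W=cloud(c,tcp);z=W[:,:,2]
a=np.deg2rad(6.08);B=np.array([[np.cos(a),-np.sin(a)],[np.sin(a),np.cos(a)]])
q=(W[:,:,:2]*1000-[613,-41.1])@B
hsv=cv2.cvtColor(c['frame'],cv2.COLOR_RGB2HSV);H,S,V=[hsv[:,:,i].astype(int) for i in range(3)]
m=(H>8)&(H<28)&(S>60)&(V>60)&(abs(q[:,:,0])<34)&(q[:,:,1]<66)&(q[:,:,1]>-30)
for lo,hi in((.073,.080),(.055,.070)):
    t=q[m&(z>lo)&(z<hi)];print(lo,len(t),np.percentile(t,[.5,99.5],axis=0).round(1) if len(t) else '')
k=(abs(z-.142)<.012)&(q[:,:,1]>0)&(q[:,:,1]<130)&(abs(q[:,:,0])<60)
v,u=np.where(k);e=cv2.fitEllipse(cv2.convexHull(np.c_[u,v]).astype(np.float32))
print('ring',((plane(c,[e[0]],.142,tcp)[0,:2]*1000-[613,-41.1])@B).round(2))
E
```

```text
20.4167 [ 0.61651465 -0.07352568  0.11957866] [-1.79  9.89  3.89] [0.72 0.53 0.47] normal 10.02 0.0006507564764303391
0.073 2339 [[-30.2 -29.5]
 [ 29.3  59.8]]
0.055 0 
ring [-0.3  31.14]
```

```bash
python3 -c "
from workcell import env
print(env.hand_in())"
```

```text
the job is handed in; nothing more can be done
None
```

The job is handed in: the loose spacer is flush on the lower one, and the cup holder stands centred on the pile, still gripped and pressed against the panel at about 10 N.

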